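# Build up a key cutter's arbor in the bench vice

### The job

Build up the cutter arbor that stands upright in the bench vice, largest bore first: slide the long spacer bush down onto the arbor's flange, then put on the toothed cutter, hub up, feeling it round with a light touch until its keyways find the two keys and it goes down flat on the bush, and last put the end collar on, wide side down, flat on the cutter's hub. Let the parts down gently, never forcing them, and leave everything else on the bench where it is.

Things in the scene. Friction and masses are not known exactly. Their poses are not given: they have to be found in the camera images.
- vise: Small blue bench vice, bolted down, 72 mm high, gripping a steel arbor upright in soft jaws. Origin on the bench under the arbor's axis, z up; screw and tommy bar lie towards its -x, out to 130 mm, the rest within 85 mm of the axis. Left of the loose parts, turned up to 17 degrees. Arbor and parts bear light hand pressure only: above 50 N on a seat, pressed or dropped, or 80 N in all on the keys spoils the job.
- seat (a point): Point on the arbor's axis at the top face of its flange (48 mm in diameter), 80 mm above the bench; axes as the vice's. The bush sits here. Above it the arbor has three plain steps with chamfered ends: 26 mm in diameter from 0 to 22 mm up, 20 mm from 22 to 40 mm, 14 mm from 40 mm to its top at 51 mm.
- key_level (a point): Point on the arbor's axis level with the top of its keys, 31 mm above the seat; axes as the vice's. Two keys, on opposite sides of the middle step, are 5 mm wide, 9 mm high (22 to 31 mm above the seat) and reach 13 mm from the axis. They lie along this x or turned up to 60 degrees to either side: not measured, to be found by feel or eye. The arbor is held firmly and slips round only at 1.6 N m.
- bush_center (a point): Long spacer bush: plain steel tube, 36 mm outside diameter, bore 28 mm, 24 mm tall, 76 g, standing on its end on the bench. The point is at its centre, half-way up; z is its axis. It goes on first, centre 12 mm above the seat.
- cutter_center (a point): Toothed disc cutter of dark steel, lying hub up: disc 62 mm across, 7 mm thick, round hub 34 mm across, 18 mm high in all, bore 21.5 mm, 190 g; two keyways 7 mm wide to 14.5 mm from the axis, towards its own +x and -x. Point on the axis 9 mm above its underside, z up. Off the keys its underside stops 31 mm above the seat; within about 5 degrees of them it goes home: underside 24, centre 33 mm.
- collar_center (a point): End collar of plain steel, lying wide side down: flange 44 mm in diameter and 5 mm thick, on it a round boss 30 mm in diameter, whole height 18 mm, bore 16 mm, 100 g. The point is on the axis, 9 mm above its underside; z is its axis, up. It goes on last, on the cutter's hub: underside 42 mm and centre 51 mm above the seat.
- short_spacer: Bystander: a spacer like the bush, 36 mm outside, 28 mm bore, but only 10 mm tall; not needed. Origin: centre of its underside.
- nut: Bystander: dark hexagon nut, 24 mm across flats, 12 mm high. Origin: centre of its underside.
- cap_screw: Bystander: dark cap screw standing on its head, 15 mm in diameter, 35 mm tall. Origin: centre of its underside.
- key_brass: Bystander: brass key blank lying flat, 61 mm long. Origin: under its middle; x is its blade's direction.
- key_nickel: Bystander: white-metal key blank lying flat, 60 mm long. Origin: under its middle; x is its blade's direction.
- oil: Bystander: white oil bottle with a black cap, 46 mm in diameter, 115 mm tall. Origin: centre of its foot.
- wrench: Bystander: steel wrench lying flat, 170 mm long. Origin: under its middle; x is along it.
- driver: Bystander: screwdriver with a black handle, lying, 190 mm long. Origin: under its middle; x is along it.
There are look-alikes about, which are no part of the job. What is shaped like the part that bears collar_center but purple is not meant. What is shaped like the part that bears bush_center but yellow is not meant.

How it is judged:
On the way, in this order (a step that is already met when the one before it is completed fails the run):
1. the long bush is home on the arbor's flange (horizontal distance between bush_center and seat below 0.0025 m and z of bush_center in the frame of seat between 0.0095 and 0.0137 m and angle between bush_center's own z axis and vertical below 0.06 rad), for 0.2 s.
2. the cutter, its keyways over the keys, is home on the bush (all of step 1 and horizontal distance between cutter_center and seat below 0.0025 m and z of cutter_center in the frame of seat between 0.0305 and 0.0347 m and angle between cutter_center's own z axis and vertical below 0.06 rad), for 0.2 s.
3. the end collar is home on the cutter's hub (horizontal distance between each of cutter_center, collar_center and seat below 0.0025 m and z of cutter_center in the frame of seat between 0.0305 and 0.0347 m and angle between each of cutter_center, collar_center's own z axis and vertical below 0.06 rad and z of collar_center in the frame of seat between 0.0485 and 0.0527 m), for 0.2 s.
At the end, for the whole second after the job is handed in: Bush, cutter and collar are all on the arbor in that order, each fully home: centres within 2.5 mm of the arbor's axis and at 12, 33 and 51 mm above the seat (not more than 1.7 mm high or 2.5 mm low), upright within 0.06 rad, released and at rest (all of step 1 and all of step 3 and linear speed of each of bush, cutter, collar below 0.02 m/s); the robot touches nothing.
It fails at once if the bush or the stack pressed or dropped on the flange with more than 50 N (contact force between bush and vise above 50 N).
It fails at once if the collar pressed or dropped on the cutter with more than 50 N (contact force between collar and cutter above 50 N).
It fails at once if the arbor, its keys or the vice forced with more than 80 N in all (contact force between vise and anything else above 80 N).
It fails at once if a bystander moved more than 30 mm (distance of any of short_spacer, nut, cap_screw, key_brass, key_nickel, oil, wrench, driver from where it was at the start of the episode above 0.03 m).
It also fails if it takes over 72 s, if anything falls off the work surface, if the arm or the gripper's body presses on something with over 40 N, if the wrist force passes 120 N, or if a joint passes its speed limit or range.

### The arm

A 6-joint arm with a two-finger parallel gripper is mounted at the origin on the work surface. World frame = base frame: x ahead of the robot, y to its left, z up, the work surface at z = 0. Lengths are in m, angles in rad, forces in N, time in s.
With the tool pointing down it reaches from about 0.4 to 0.825 m from the base axis. Payload 7 kg.
Tool frame: the origin (TCP) lies at the very end of the fingers, on their centre line; the grasp point (between the pads) lies 19 mm behind it; z points along the fingers, y is the line along which they close (so a half turn about z gives the same grasp; the last joint's range is limited). The gripper opens to 88 mm and grips with 3 to 60 N. Pads are 19 mm wide; open, the fingers measure 130 mm over their backs; the gripper's body (78 mm by 193 mm) begins 47 mm behind the grasp point.
Start: joints at [-0.957, 0.359, 0.012, 0, -1.224, -0.288], TCP at [0.216, -0.639, 0.227] pointing down, gripper open.
Joint ranges: [-3.07, 3.07], [-1.43, 2.12], [-1.02, 1.25], [-3.03, 1.67], [-3.05, -0], [-3.03, 3.03]. Speed limits (rad/s): [2.39, 2.39, 3.01, 3.14, 3.14, 3.14].

### API

Orientations are given as [roll, pitch, yaw] about the fixed x, y, z axes, in that order (R = Rz(yaw) Ry(pitch) Rx(roll)).
In Python, from station import arm gives the robot as it stands. The module is installed in compiled form; this text tells all that it offers.
- The arm moves only by the shell command python3 -m crank 'ROWS' [FORCE]. ROWS is JSON, a list of rows, each an object of numbers: "dx", "dy", "dz": the shift along the world's x, y, z in m; "twist": the turn about the world's z in degrees; "grip": the opening, from -1 (shut) to 1 (fully open). A call has exactly 5 rows; each row is the pose to reach, as a shift and turn from the pose commanded when the call began; what a row does not reach only later rows make up. A row lasts 1/12 s, in which the tool goes at most 41.7 mm and 7.16 degrees, less where a joint would pass 70% of its speed; a pose out of reach is approached as far as the arm can. A call with a gripper value outside its range is refused whole. The fingers move at their own pace and stop on an object; FORCE is the grip in N (left out, the last holds). Time passes only in rows, so rows that repeat a pose let the fingers close, or fill a call up. It gives the time, the measured TCP pose, the force, the opening and the grip force at its end, in the units of the state.
- arm.get_state(): the state, without advancing time (a new reading comes with each control period).
- arm.grab_frame(name): name is "scene" or "top" or "wrist"; returns the picture (480x640x3 uint8, red, green, blue); there is no depth.
- arm.get_calibration(name): a dict with "fx", "fy", "cx", "cy" (pixels), "cam_to_world" (4x4, takes a point from camera to world coordinates); the wrist camera has in their place "tool_from_camera" (4x4, takes a point from camera to tool coordinates, whose origin is the TCP and whose axes are the flange's). Camera axes: x right, y down, z forward; pixel columns grow to the right and rows downward; lengths in m; the calibration is good to about 2 mm. A picture is of the moment at which its call begins: read the wrist's pose just before it. get_calibration takes no time and is no camera call.
- arm.job_done(): hands the job in; it is judged then, once.
The state is a dict: "t": time; "q": joint angles; "qd": joint speeds; "joint_efforts": joint torques, N m; "eef_pos": TCP position; "ee_rot": TCP orientation; "force": force on the tool from outside, world axes, zero at the start; "moment": the same for the moment, N m; "width": finger opening in m; "gripper_force": force on a finger pad.
Only numpy, scipy, OpenCV 4.12 (cv2) and the standard library are available. Lean on these libraries where they do the work, as an engineer would, in place of code of your own. Each camera call takes 0.05 s, during which the arm holds its last target. There are 200 camera calls.

## Working session

There is one attempt and no reset: what is moved stays moved. The work goes in short steps, Python scripts to look and compute and a shell command to move; the robot and the scene stay as the last step left them, time stands still between calls to the robot, and variables do not carry over. Pictures are saved under pics/ and viewed, at most 12 in all, crops included, and the job is handed in when it is done.

```bash
mkdir -p pics
python3 - <<'E'
from station import arm
import cv2,numpy as np
s=arm.get_state(); print(s)
for n in("scene","top","wrist"):
    f=arm.grab_frame(n); cv2.imwrite(f"pics/{n}0.png",f[:,:,::-1]); c=arm.get_calibration(n)
    print(n,{k:np.round(v,4).tolist() for k,v in c.items()})
E
```

```text
{'t': 0.0, 'q': array([-9.56908477e-01,  3.59387965e-01,  1.10364839e-02, -3.51700128e-04,
       -1.22410575e+00, -2.88091366e-01]), 'qd': array([ 0.00019882,  0.00149611, -0.00024069,  0.00107175, -0.00015687,
       -0.00121999]), 'joint_efforts': array([ 2.29201636e-03, -5.82713521e+01,  2.93057370e+01,  6.99725837e+00,
        6.87906679e-03, -1.13666247e-04]), 'eef_pos': array([ 0.21584618, -0.63902595,  0.22561198]), 'ee_rot': array([ 3.13990625e+00, -1.54954227e-04, -2.81591582e+00]), 'force': array([-0.8842077 , -0.12301082,  0.40210013]), 'moment': array([-0.003043  , -0.02305635,  0.02420125]), 'gripper_force': 0.0, 'width': 0.08786810069389911}
scene {'fx': 570.7978, 'fy': 570.7978, 'cx': 319.4386, 'cy': 241.3663, 'cam_to_world': [[0.8249, 0.3429, -0.4494, 1.0568], [0.5652, -0.5197, 0.6407, -0.7674], [-0.0138, -0.7825, -0.6225, 0.7239], [0.0, 0.0, 0.0, 1.0]]}
top {'fx': 451.0324, 'fy': 451.0324, 'cx': 313.756, 'cy': 236.9564, 'cam_to_world': [[0.0272, -0.9955, 0.0909, 0.5147], [-0.9996, -0.0275, -0.0014, -0.1055], [0.0039, -0.0908, -0.9959, 0.885], [0.0, 0.0, 0.0, 1.0]]}
wrist {'fx': 362.7732, 'fy': 362.7732, 'cx': 317.9186, 'cy': 236.6624, 'tool_from_camera': [[-0.0001, -0.9621, -0.2727, 0.0739], [1.0, -0.0003, 0.0005, 0.0005], [-0.0005, -0.2727, 0.9621, -0.1575], [0.0, 0.0, 0.0, 1.0]]}
```

View pics/top0.png

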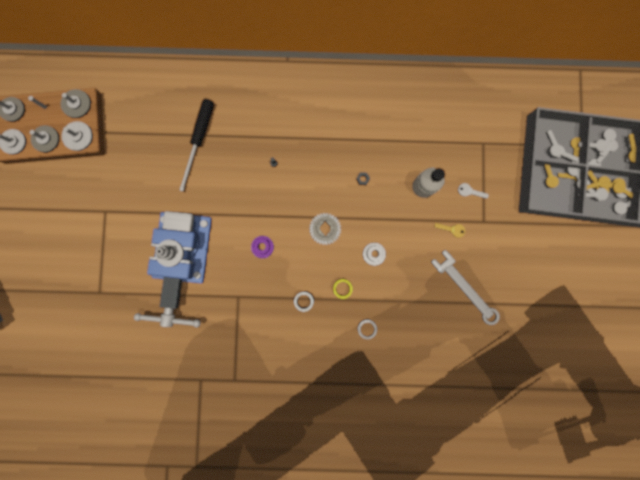

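View pics/scene0.png

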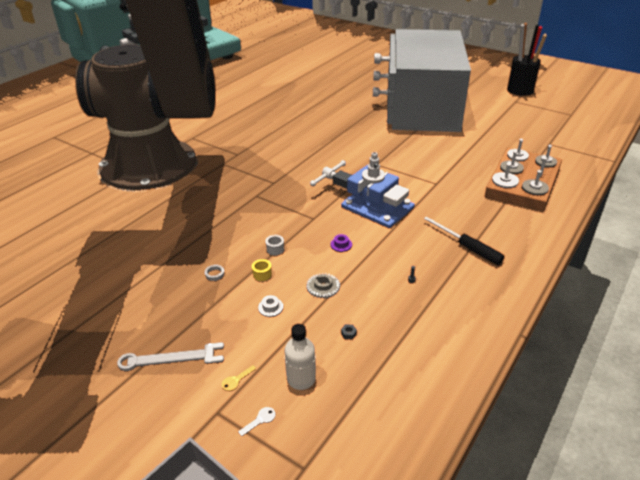

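Top view: vice/arbor at about (168,253), bush (304,301), cutter (325,229), collar (374,254), short spacer (367,329), yellow ring (342,288) and purple collar (262,246). In the scene view the bush is at (275,245) and clearly tall, the short spacer is at (214,272).

```bash
cat > h.py <<'E'
from station import arm
import cv2,numpy as np
from scipy.spatial.transform import Rotation as R
def cam(name,st=None):
    c=arm.get_calibration(name)
    if name!="wrist": return c,np.array(c["cam_to_world"])
    st=st or arm.get_state(); T=np.eye(4); T[:3,:3]=R.from_euler("xyz",st["ee_rot"]).as_matrix(); T[:3,3]=st["eef_pos"]
    return c,T@np.array(c["tool_from_camera"])
def ray(c,T,p):
    d=T[:3,:3]@np.array([(p[0]-c["cx"])/c["fx"],(p[1]-c["cy"])/c["fy"],1]); return T[:3,3],d/np.linalg.norm(d)
def onz(c,T,p,z):
    o,d=ray(c,T,p); return o+d*(z-o[2])/d[2]
def proj(c,T,P):
    q=np.linalg.inv(T)@np.append(P,1); return np.array([c["fx"]*q[0]/q[2]+c["cx"],c["fy"]*q[1]/q[2]+c["cy"]])
E
python3 - <<'E'
from h import *
f=cv2.imread("pics/top0.png"); hsv=cv2.cvtColor(f,cv2.COLOR_BGR2HSV)
c,T=cam("top")
m=(hsv[:,:,1]<90).astype(np.uint8)*255
for n,(u,v),z in[("bush",(304,301),.024),("cutter",(325,229),.007),("collar",(374,254),.005),("short",(367,329),.01)]:
    w=22; r=m[v-w:v+w,u-w:u+w]; cs,_=cv2.findContours(r,cv2.RETR_EXTERNAL,cv2.CHAIN_APPROX_NONE)
    k=max(cs,key=cv2.contourArea); (x,y),rad=cv2.minEnclosingCircle(k); p=(x+u-w,y+v-w)
    print(n,np.round(p,1),round(rad,1),np.round(onz(c,T,p,z),4), "bbox",cv2.boundingRect(k))
print("arbor flange",onz(c,T,(168,253),.08)," yel",onz(c,T,(342,288),.02),"purple",onz(c,T,(262,246),.01))
E
```

```text
bush [303.5 301.3] 10.7 [ 0.4706 -0.0906  0.024 ] bbox (11, 12, 22, 22)
cutter [324.8 228.4] 16.2 [ 0.6123 -0.1278  0.007 ] bbox (6, 6, 32, 32)
collar [373.9 253.6] 12.0 [ 0.5656 -0.2251  0.005 ] bbox (10, 10, 24, 24)
short [366.7 328.9] 10.3 [ 0.4207 -0.2129  0.01  ] bbox (12, 12, 21, 21)
arbor flange [0.55230243 0.15259349 0.08      ]  yel [ 0.4974806 -0.1631679  0.02     ] purple [ 0.57417992 -0.00660958  0.01      ]
```

```bash
M='[{"dx":0.015,"dy":0.036,"grip":0.2},{"dx":0.030,"dy":0.072,"grip":0.2},{"dx":0.045,"dy":0.108,"grip":0.2},{"dx":0.060,"dy":0.144,"grip":0.2},{"dx":0.075,"dy":0.180,"grip":0.2}]'
python3 -m crank '[{"dx":0.015,"dy":0.036,"grip":0.2},{"dx":0.030,"dy":0.072,"grip":0.2},{"dx":0.045,"dy":0.108,"grip":0.2},{"dx":0.060,"dy":0.144,"grip":0.2},{"dx":0.075,"dy":0.180,"grip":0.2}]' 20
python3 -m crank '[{"dx":0.015,"dy":0.036,"grip":0.2},{"dx":0.030,"dy":0.072,"grip":0.2},{"dx":0.045,"dy":0.108,"grip":0.2},{"dx":0.060,"dy":0.144,"grip":0.2},{"dx":0.075,"dy":0.180,"grip":0.2}]'
python3 -m crank '[{"dx":0.015,"dy":0.036,"grip":0.2},{"dx":0.030,"dy":0.072,"grip":0.2},{"dx":0.045,"dy":0.108,"grip":0.2},{"dx":0.060,"dy":0.144,"grip":0.2},{"dx":0.075,"dy":0.180,"grip":0.2}]'
python3 -m crank '[{"dx":0.015,"dy":0.036,"grip":0.2},{"dx":0.030,"dy":0.072,"grip":0.2},{"dx":0.045,"dy":0.108,"grip":0.2},{"dx":0.060,"dy":0.144,"grip":0.2},{"dx":0.075,"dy":0.180,"grip":0.2}]'
```

```text
invalid input at $[0]: expected keys dx, dy, dz, twist, grip
invalid input at $[0]: expected keys dx, dy, dz, twist, grip
invalid input at $[0]: expected keys dx, dy, dz, twist, grip
invalid input at $[0]: expected keys dx, dy, dz, twist, grip
```

```bash
python3 -m crank '[{"dx":0.015,"dy":0.036,"dz":0,"twist":0,"grip":0.2},{"dx":0.030,"dy":0.072,"dz":0,"twist":0,"grip":0.2},{"dx":0.045,"dy":0.108,"dz":0,"twist":0,"grip":0.2},{"dx":0.060,"dy":0.144,"dz":0,"twist":0,"grip":0.2},{"dx":0.075,"dy":0.180,"dz":0,"twist":0,"grip":0.2}]' 20
python3 -m crank '[{"dx":0.015,"dy":0.036,"dz":0,"twist":0,"grip":0.2},{"dx":0.030,"dy":0.072,"dz":0,"twist":0,"grip":0.2},{"dx":0.045,"dy":0.108,"dz":0,"twist":0,"grip":0.2},{"dx":0.060,"dy":0.144,"dz":0,"twist":0,"grip":0.2},{"dx":0.075,"dy":0.180,"dz":0,"twist":0,"grip":0.2}]'
python3 -m crank '[{"dx":0.015,"dy":0.036,"dz":0,"twist":0,"grip":0.2},{"dx":0.030,"dy":0.072,"dz":0,"twist":0,"grip":0.2},{"dx":0.045,"dy":0.108,"dz":0,"twist":0,"grip":0.2},{"dx":0.060,"dy":0.144,"dz":0,"twist":0,"grip":0.2},{"dx":0.075,"dy":0.180,"dz":0,"twist":0,"grip":0.2}]'
python3 -m crank '[{"dx":0.015,"dy":0.036,"dz":0,"twist":0,"grip":0.2},{"dx":0.030,"dy":0.072,"dz":0,"twist":0,"grip":0.2},{"dx":0.045,"dy":0.108,"dz":0,"twist":0,"grip":0.2},{"dx":0.060,"dy":0.144,"dz":0,"twist":0,"grip":0.2},{"dx":0.075,"dy":0.180,"dz":0,"twist":0,"grip":0.2}]'
```

```text
t: 0.57
eef_pos: [0.2911, -0.4578, 0.2262]
ee_rot: [3.141, -0.0, -2.816]
force: [1.5, 0.5, -0.2]
width: 0.0599
gripper_force: 0.0
t: 0.98
eef_pos: [0.3661, -0.2777, 0.2266]
ee_rot: [-3.142, 0.0, -2.816]
force: [1.3, -1.5, -0.6]
width: 0.0522
gripper_force: 0.0
t: 1.4
eef_pos: [0.4411, -0.0975, 0.2268]
ee_rot: [-3.142, 0.001, -2.816]
force: [1.2, -0.4, 0.4]
width: 0.0526
gripper_force: 0.0
t: 1.82
eef_pos: [0.5162, 0.0825, 0.2266]
ee_rot: [3.141, 0.0, -2.815]
force: [0.8, -0.7, 0.8]
width: 0.0523
gripper_force: 0.0
```

```bash
python3 -m crank '[{"dx":0.015,"dy":0.030,"dz":0,"twist":0,"grip":0.2},{"dx":0.030,"dy":0.060,"dz":0,"twist":0,"grip":0.2},{"dx":0.036,"dy":0.070,"dz":0,"twist":0,"grip":0.2},{"dx":0.036,"dy":0.070,"dz":0,"twist":0,"grip":0.2},{"dx":0.036,"dy":0.070,"dz":0,"twist":0,"grip":0.2}]'
python3 - <<'E'
from h import *
f=arm.grab_frame("wrist")[:,:,::-1]; cv2.imwrite("pics/w_vice.png",f)
c,T=cam("wrist"); print(proj(c,T,[.552,.153,.131]),proj(c,T,[.552,.153,.08]))
E
```

```text
t: 2.23
eef_pos: [0.5516, 0.1507, 0.2258]
ee_rot: [-3.141, -0.002, -2.815]
force: [-0.2, -0.1, -0.3]
width: 0.0528
gripper_force: 0.0
[320.76375521 241.80237579] [320.29539111 224.93290773]
```

View pics/w_vice.png

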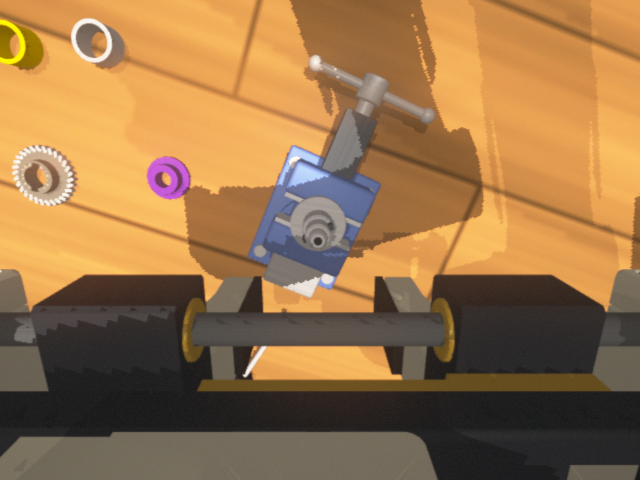

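Wrist view: the arbor tip is at about (318,241) and the flange centre near (319,222), matching the estimate. The cutter is at (43,175) with its keyways visible. I'll enlarge both.

Run:
```python
from h import *
f=cv2.imread("pics/w_vice.png")
a=cv2.resize(f[190:260,283:353],(400,400),interpolation=cv2.INTER_CUBIC)
b=cv2.resize(f[140:210,8:78],(400,400),interpolation=cv2.INTER_CUBIC)
a=cv2.convertScaleAbs(a,alpha=1.3,beta=10);cv2.imwrite("pics/crop1.png",np.hstack([a,b]))
```

```text
(no output)
```

View pics/crop1.png

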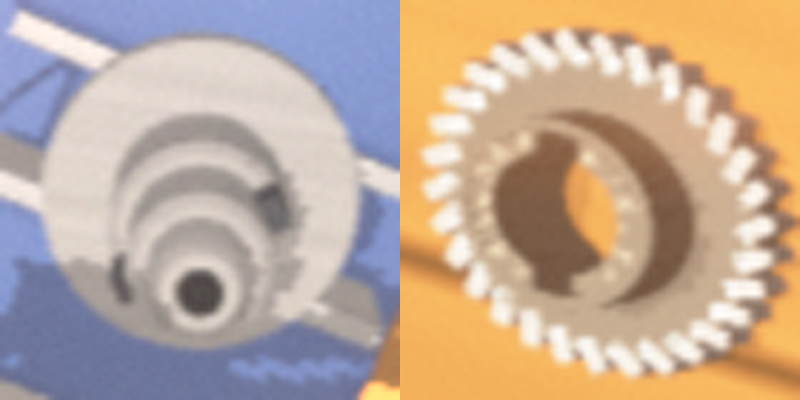

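The crop shows dark key marks on the arbor at crop (270,205) and (122,278), tip hole at (200,292), flange centre about (200,192); the cutter's keyways lie at about (555,145) and (560,280).

Run:
```python
from h import *
c,T=cam("wrist")
A=lambda x,y:(283+x/5.714-.4,190+y/5.714-.4)
B=lambda x,y:(8+(x-400)/5.714-.4,140+y/5.714-.4)
print("hole",onz(c,T,A(200,292),.131),"flange",onz(c,T,A(200,192),.08))
k=[onz(c,T,A(270,205),.109),onz(c,T,A(122,278),.109)];d=k[0]-k[1];print(k,np.degrees(np.arctan2(d[1],d[0])),np.linalg.norm(d))
ct=onz(c,T,B(609,200),.0035);hub=onz(c,T,B(567,215),.018);w=[onz(c,T,B(558,150),.018),onz(c,T,B(560,285),.018)];d=w[0]-w[1]
print("cutter",ct,hub,np.degrees(np.arctan2(d[1],d[0])),np.linalg.norm(d))
f=cv2.imread("pics/w_vice.png"); hsv=cv2.cvtColor(f,cv2.COLOR_BGR2HSV)
r=(hsv[10:80,60:140,1]<60).astype(np.uint8); cs,_=cv2.findContours(r,0,1); k=max(cs,key=cv2.contourArea); (x,y),ra=cv2.minEnclosingCircle(k); print((x+60,y+10),ra,"bush",onz(c,T,(x+60,y+10),.024))
c,T=cam("top"); print("oil",onz(c,T,(424,190),0), "nut", onz(c,T,(362,179),0))
```

```text
hole [0.55194581 0.1505564  0.131     ] flange [0.55128891 0.15030927 0.08      ]
[array([0.54329416, 0.15771128, 0.109     ]), array([0.55961504, 0.14178385, 0.109     ])] 135.69901235922816 0.022804698741973304
cutter [ 0.61055182 -0.1294407   0.0035    ] [ 0.61062086 -0.12630552  0.018     ] -172.45032335449295 0.023951515447014394
(95.5, 37.5) 24.748836517333984 bush [ 0.4661684  -0.08753069  0.024     ]
oil [ 0.6954185  -0.32358481  0.        ] nut [ 0.71420255 -0.19973612  0.        ]
```

```bash
python3 -m crank '[{"dx":-0.012,"dy":-0.036,"dz":0,"twist":0,"grip":0.2},{"dx":-0.024,"dy":-0.072,"dz":0,"twist":0,"grip":0.2},{"dx":-0.036,"dy":-0.108,"dz":0,"twist":0,"grip":0.2},{"dx":-0.048,"dy":-0.140,"dz":-0.01,"twist":0,"grip":0.2},{"dx":-0.059,"dy":-0.172,"dz":-0.03,"twist":0,"grip":0.2}]'
python3 -m crank '[{"dx":-0.010,"dy":-0.030,"dz":-0.02,"twist":0,"grip":0.2},{"dx":-0.018,"dy":-0.055,"dz":-0.045,"twist":0,"grip":0.2},{"dx":-0.023,"dy":-0.067,"dz":-0.075,"twist":0,"grip":0.2},{"dx":-0.023,"dy":-0.067,"dz":-0.085,"twist":0,"grip":0.2},{"dx":-0.023,"dy":-0.067,"dz":-0.085,"twist":0,"grip":0.2}]'
cat > ring.py <<'E'
from h import *
import sys
# outer/inner ellipses of a low-saturation ring near a guessed world point
def ring(f,c,T,g,z,win=60,sat=60,tag=None):
    hsv=cv2.cvtColor(f,cv2.COLOR_BGR2HSV); u,v=np.round(proj(c,T,[g[0],g[1],z])).astype(int)
    x0,y0=max(u-win,0),max(v-win,0)
    r=(hsv[y0:v+win,x0:u+win,1]<sat).astype(np.uint8)
    cs,h=cv2.findContours(r,cv2.RETR_CCOMP,cv2.CHAIN_APPROX_NONE); out=[]
    for k in cs:
        if len(k)>30 and cv2.contourArea(k)>200:
            e=cv2.fitEllipse(k); p=(e[0][0]+x0,e[0][1]+y0); out.append((np.round(p,1),np.round(e[1],1),np.round(onz(c,T,p,z),4)))
    return out
E
python3 - <<'E'
from ring import *
st=arm.get_state(); f=arm.grab_frame("wrist")[:,:,::-1].copy(); cv2.imwrite("pics/w_bush.png",f); c,T=cam("wrist",st); print(st["eef_pos"],proj(c,T,[.469,-.089,.024]))
for o in ring(f,c,T,(.469,-.089),.024): print(o)
E
```

```text
t: 2.7
eef_pos: [0.4927, -0.0238, 0.1989]
ee_rot: [-3.141, 0.005, -2.816]
force: [1.5, -0.0, -0.1]
width: 0.0524
gripper_force: 0.0
t: 3.12
eef_pos: [0.4667, -0.0906, 0.1095]
ee_rot: [3.141, -0.004, -2.819]
force: [0.3, -0.3, 0.4]
width: 0.0531
gripper_force: 0.0
[ 0.46671637 -0.09055587  0.10947484] [317.99104979 247.69217408]
(array([315.1, 244.4]), array([49.3, 53.5]), array([ 0.4673, -0.0917,  0.024 ]))
(array([315.1, 242.3]), array([29.1, 37. ]), array([ 0.4659, -0.0922,  0.024 ]))
```

View pics/w_bush.png

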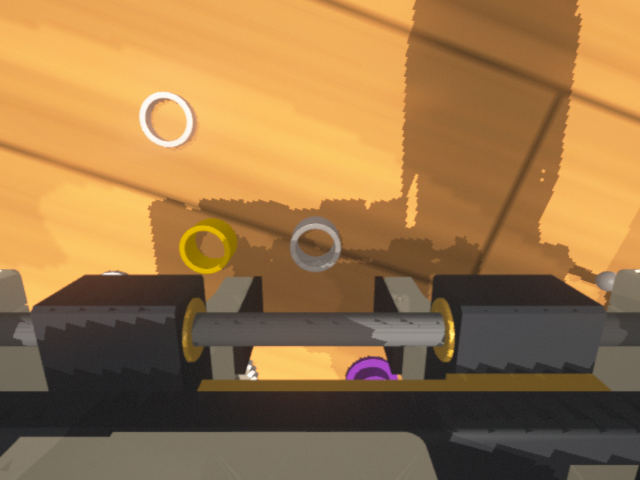

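Bush rim in this view centres near (315.5,247), with a 49 px outer width; the fingers at x≈250 and 385 straddle it, and the yellow ring at (207,247) is clear of the left finger.

```bash
python3 -m crank '[{"dx":0.002,"dy":-0.0005,"dz":-0.02,"twist":0,"grip":0.2},{"dx":0.002,"dy":-0.0005,"dz":-0.04,"twist":0,"grip":0.2},{"dx":0.002,"dy":-0.0005,"dz":-0.06,"twist":0,"grip":0.2},{"dx":0.002,"dy":-0.0005,"dz":-0.07,"twist":0,"grip":0.2},{"dx":0.002,"dy":-0.0005,"dz":-0.07,"twist":0,"grip":0.2}]'
python3 - <<'E'
from ring import *
st=arm.get_state(); f=arm.grab_frame("wrist")[:,:,::-1].copy(); cv2.imwrite("pics/w_bush2.png",f); c,T=cam("wrist",st); print(st["eef_pos"],st["ee_rot"])
for o in ring(f,c,T,(.469,-.091),.024,70): print(o)
E
```

```text
t: 3.58
eef_pos: [0.4715, -0.0889, 0.041]
ee_rot: [3.141, -0.001, -2.816]
force: [-0.6, 0.2, -0.1]
width: 0.0527
gripper_force: 0.0
[ 0.47154788 -0.08894649  0.04104765] [ 3.14140522e+00 -1.32311938e-03 -2.81561031e+00]
(array([312.5, 312.6]), array([ 85.1, 141.9]), array([ 0.4889, -0.0855,  0.024 ]))
(array([314.2, 271.6]), array([67.2, 74.7]), array([ 0.4665, -0.092 ,  0.024 ]))
(array([314.3, 268.2]), array([34.3, 47.3]), array([ 0.4647, -0.0926,  0.024 ]))
```

```bash
python3 -m crank '[{"dx":-0.003,"dy":-0.0025,"dz":0,"twist":0,"grip":0.2},{"dx":-0.003,"dy":-0.0025,"dz":-0.012,"twist":0,"grip":0.2},{"dx":-0.003,"dy":-0.0025,"dz":-0.024,"twist":0,"grip":0.2},{"dx":-0.003,"dy":-0.0025,"dz":-0.036,"twist":0,"grip":0.2},{"dx":-0.003,"dy":-0.0025,"dz":-0.036,"twist":0,"grip":0.2}]'
python3 -m crank '[{"dx":0,"dy":0,"dz":0,"twist":0,"grip":-0.4},{"dx":0,"dy":0,"dz":0,"twist":0,"grip":-0.4},{"dx":0,"dy":0,"dz":0,"twist":0,"grip":-0.4},{"dx":0,"dy":0,"dz":0,"twist":0,"grip":-0.4},{"dx":0,"dy":0,"dz":0,"twist":0,"grip":-0.4}]' 25
```

```text
t: 4.05
eef_pos: [0.4687, -0.0916, 0.0054]
ee_rot: [3.141, -0.0, -2.816]
force: [0.2, -0.0, -0.6]
width: 0.0525
gripper_force: 0.0
t: 4.47
eef_pos: [0.4698, -0.0913, 0.0066]
ee_rot: [-3.141, 0.002, -2.815]
force: [-1.3, 1.5, 7.9]
width: 0.0355
gripper_force: 25.0
```

```bash
python3 -m crank '[{"dx":0,"dy":0,"dz":0.02,"twist":0,"grip":-0.4},{"dx":0,"dy":0,"dz":0.05,"twist":0,"grip":-0.4},{"dx":0,"dy":0,"dz":0.09,"twist":0,"grip":-0.4},{"dx":0.006,"dy":0.018,"dz":0.125,"twist":0,"grip":-0.4},{"dx":0.016,"dy":0.048,"dz":0.15,"twist":0,"grip":-0.4}]'
python3 -m crank '[{"dx":0.012,"dy":0.035,"dz":0,"twist":0,"grip":-0.4},{"dx":0.024,"dy":0.070,"dz":0,"twist":0,"grip":-0.4},{"dx":0.036,"dy":0.105,"dz":0,"twist":0,"grip":-0.4},{"dx":0.048,"dy":0.140,"dz":0,"twist":0,"grip":-0.4},{"dx":0.048,"dy":0.140,"dz":0,"twist":0,"grip":-0.4}]'
python3 - <<'E'
from ring import *
st=arm.get_state(); f=arm.grab_frame("wrist")[:,:,::-1].copy(); cv2.imwrite("pics/w_bush3.png",f); c,T=cam("wrist",st); print(st["eef_pos"],st["ee_rot"],st["force"],st["moment"],st["width"])
E
```

```text
t: 4.88
eef_pos: [0.485, -0.0444, 0.1593]
ee_rot: [-3.141, 0.003, -2.818]
force: [1.4, -0.1, -0.8]
width: 0.0354
gripper_force: 25.0
t: 5.3
eef_pos: [0.5354, 0.1015, 0.1561]
ee_rot: [3.141, 0.003, -2.812]
force: [0.9, -0.7, -0.1]
width: 0.0356
gripper_force: 25.0
[0.53538384 0.1014649  0.15611286] [ 3.14131194e+00  2.72288927e-03 -2.81248394e+00] [ 0.89773549 -0.66397976 -0.12962603] [-0.03451921 -0.17522269 -0.01787081] 0.0356392601754872
```

View pics/w_bush3.png

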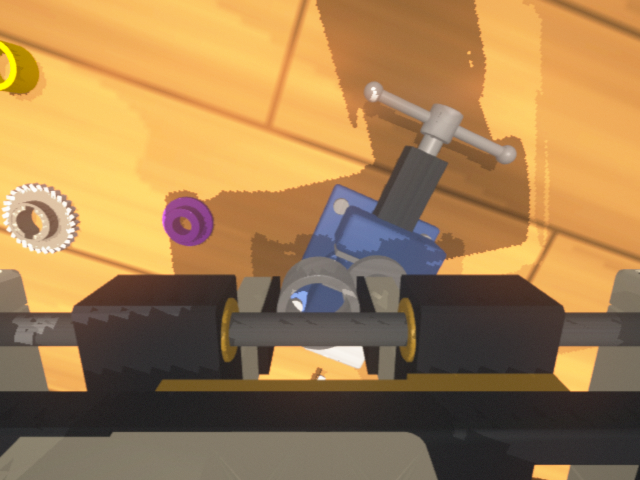

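The bush is centred in the fingers (rim about x 280–358, centre ≈318.5); its axis is on the tool axis. Moving over the arbor.

```bash
python3 -m crank '[{"dx":0.008,"dy":0.024,"dz":0,"twist":0,"grip":-0.4},{"dx":0.016,"dy":0.048,"dz":0,"twist":0,"grip":-0.4},{"dx":0.016,"dy":0.048,"dz":0,"twist":0,"grip":-0.4},{"dx":0.016,"dy":0.048,"dz":0,"twist":0,"grip":-0.4},{"dx":0.016,"dy":0.048,"dz":0,"twist":0,"grip":-0.4}]'
python3 - <<'E'
from h import *
for n in("top","scene"): cv2.imwrite(f"pics/{n}1.png",arm.grab_frame(n)[:,:,::-1])
s=arm.get_state();print(s["eef_pos"],s["force"],s["moment"])
E
```

```text
t: 5.77
eef_pos: [0.5484, 0.1438, 0.1554]
ee_rot: [-3.142, -0.001, -2.816]
force: [-0.4, -0.7, -0.7]
width: 0.0354
gripper_force: 25.0
[0.548536   0.14352908 0.15562927] [ 0.2164119  -0.49796444 -0.45779881] [-0.03699609 -0.01947131 -0.07048696]
```

```bash
python3 -m crank '[{"dx":0.0032,"dy":0.0068,"dz":0,"twist":0,"grip":-0.4},{"dx":0.0032,"dy":0.0068,"dz":-0.010,"twist":0,"grip":-0.4},{"dx":0.0032,"dy":0.0068,"dz":-0.020,"twist":0,"grip":-0.4},{"dx":0.0032,"dy":0.0068,"dz":-0.030,"twist":0,"grip":-0.4},{"dx":0.0032,"dy":0.0068,"dz":-0.038,"twist":0,"grip":-0.4}]'
python3 -m crank '[{"dx":0,"dy":0,"dz":-0.001,"twist":0,"grip":-0.4},{"dx":0,"dy":0,"dz":-0.003,"twist":0,"grip":-0.4},{"dx":0,"dy":0,"dz":-0.005,"twist":0,"grip":-0.4},{"dx":0,"dy":0,"dz":-0.006,"twist":0,"grip":-0.4},{"dx":0,"dy":0,"dz":-0.006,"twist":0,"grip":-0.4}]'
```

```text
t: 6.28
eef_pos: [0.5515, 0.1508, 0.1156]
ee_rot: [-3.141, -0.002, -2.816]
force: [0.1, -0.5, -1.3]
width: 0.0353
gripper_force: 25.0
t: 6.7
eef_pos: [0.5523, 0.1514, 0.1116]
ee_rot: [3.142, 0.0, -2.816]
force: [-0.5, -0.1, -1.6]
width: 0.0356
gripper_force: 25.0
```

```bash
python3 -m crank '[{"dx":-0.0005,"dy":-0.001,"dz":-0.001,"twist":0,"grip":-0.4},{"dx":-0.0005,"dy":-0.001,"dz":-0.002,"twist":0,"grip":-0.4},{"dx":-0.0005,"dy":-0.001,"dz":-0.003,"twist":0,"grip":-0.4},{"dx":-0.0005,"dy":-0.001,"dz":-0.004,"twist":0,"grip":-0.4},{"dx":-0.0005,"dy":-0.001,"dz":-0.005,"twist":0,"grip":-0.4}]'
python3 -m crank '[{"dx":0,"dy":0,"dz":-0.001,"twist":0,"grip":-0.4},{"dx":0,"dy":0,"dz":-0.002,"twist":0,"grip":-0.4},{"dx":0,"dy":0,"dz":-0.003,"twist":0,"grip":-0.4},{"dx":0,"dy":0,"dz":-0.003,"twist":0,"grip":-0.4},{"dx":0,"dy":0,"dz":-0.003,"twist":0,"grip":-0.4}]'
```

```text
t: 7.12
eef_pos: [0.5517, 0.1503, 0.1066]
ee_rot: [3.142, 0.0, -2.816]
force: [0.3, -0.1, -1.5]
width: 0.0353
gripper_force: 25.0
t: 7.53
eef_pos: [0.5517, 0.1503, 0.1035]
ee_rot: [-3.142, -0.0, -2.816]
force: [0.8, 0.2, -1.0]
width: 0.0356
gripper_force: 25.0
```

```bash
python3 -m crank '[{"dx":0,"dy":0,"dz":-0.002,"twist":0,"grip":-0.4},{"dx":0,"dy":0,"dz":-0.004,"twist":0,"grip":-0.4},{"dx":0,"dy":0,"dz":-0.006,"twist":0,"grip":-0.4},{"dx":0,"dy":0,"dz":-0.008,"twist":0,"grip":-0.4},{"dx":0,"dy":0,"dz":-0.010,"twist":0,"grip":-0.4}]'
python3 -m crank '[{"dx":0,"dy":0,"dz":-0.001,"twist":0,"grip":-0.4},{"dx":0,"dy":0,"dz":-0.002,"twist":0,"grip":-0.4},{"dx":0,"dy":0,"dz":-0.003,"twist":0,"grip":-0.4},{"dx":0,"dy":0,"dz":-0.004,"twist":0,"grip":-0.4},{"dx":0,"dy":0,"dz":-0.005,"twist":0,"grip":-0.4}]'
```

```text
t: 7.95
eef_pos: [0.5517, 0.1503, 0.0933]
ee_rot: [-3.142, -0.0, -2.816]
force: [0.7, 0.8, -0.5]
width: 0.0355
gripper_force: 25.0
t: 8.37
eef_pos: [0.5518, 0.1503, 0.0885]
ee_rot: [-3.142, 0.0, -2.816]
force: [0.5, 0.1, -1.4]
width: 0.0355
gripper_force: 25.0
```

```bash
python3 -m crank '[{"dx":0,"dy":0,"dz":-0.0005,"twist":0,"grip":-0.4},{"dx":0,"dy":0,"dz":-0.001,"twist":0,"grip":-0.4},{"dx":0,"dy":0,"dz":-0.0015,"twist":0,"grip":-0.4},{"dx":0,"dy":0,"dz":-0.002,"twist":0,"grip":-0.4},{"dx":0,"dy":0,"dz":-0.0025,"twist":0,"grip":-0.4}]'
python3 -m crank '[{"dx":0,"dy":0,"dz":-0.0003,"twist":0,"grip":-0.4},{"dx":0,"dy":0,"dz":-0.0006,"twist":0,"grip":-0.4},{"dx":0,"dy":0,"dz":-0.0006,"twist":0,"grip":-0.4},{"dx":0,"dy":0,"dz":-0.0006,"twist":0,"grip":-0.4},{"dx":0,"dy":0,"dz":-0.0006,"twist":0,"grip":-0.4}]'
```

```text
t: 8.78
eef_pos: [0.5518, 0.1503, 0.0866]
ee_rot: [-3.141, 0.0, -2.816]
force: [-4.7, -1.2, 9.6]
width: 0.0359
gripper_force: 25.0
t: 9.2
eef_pos: [0.5518, 0.1503, 0.0867]
ee_rot: [-3.141, 0.001, -2.815]
force: [-5.0, -0.0, 10.5]
width: 0.0354
gripper_force: 25.0
```

```bash
python3 -m crank '[{"dx":0,"dy":0,"dz":0.0005,"twist":0,"grip":0.1},{"dx":0,"dy":0,"dz":0.0005,"twist":0,"grip":0.1},{"dx":0,"dy":0,"dz":0.0005,"twist":0,"grip":0.1},{"dx":0,"dy":0,"dz":0.0005,"twist":0,"grip":0.1},{"dx":0,"dy":0,"dz":0.005,"twist":0,"grip":0.1}]'
python3 -m crank '[{"dx":0,"dy":0,"dz":0.02,"twist":0,"grip":0.1},{"dx":0,"dy":0,"dz":0.05,"twist":0,"grip":0.1},{"dx":0,"dy":0,"dz":0.08,"twist":0,"grip":0.1},{"dx":0,"dy":0,"dz":0.11,"twist":0,"grip":0.1},{"dx":0,"dy":0,"dz":0.11,"twist":0,"grip":0.1}]'
python3 - <<'E'
from h import *
st=arm.get_state(); f=arm.grab_frame("wrist")[:,:,::-1].copy(); cv2.imwrite("pics/w_keys.png",f); c,T=cam("wrist",st); print(st["eef_pos"],proj(c,T,[.5517,.1503,.111]),proj(c,T,[.5517,.1503,.131]))
u,v=np.round(proj(c,T,[.5517,.1503,.111])).astype(int); print(u,v)
cv2.imwrite("pics/crop2.png",cv2.convertScaleAbs(cv2.resize(f[v-35:v+35,u-35:u+35],(560,560),interpolation=cv2.INTER_CUBIC),alpha=1.4,beta=10))
E
```

```text
t: 9.62
eef_pos: [0.5512, 0.1501, 0.0896]
ee_rot: [-3.141, -0.002, -2.816]
force: [-0.5, 0.8, -0.4]
width: 0.048
gripper_force: 0.0
t: 10.03
eef_pos: [0.5548, 0.1514, 0.2073]
ee_rot: [3.141, 0.01, -2.815]
force: [1.4, 0.0, 1.3]
width: 0.0484
gripper_force: 0.0
[0.55481971 0.15141243 0.20727938] [316.92497355 233.6503546 ] [316.87692088 241.79981854]
317 234
```

View pics/crop2.png

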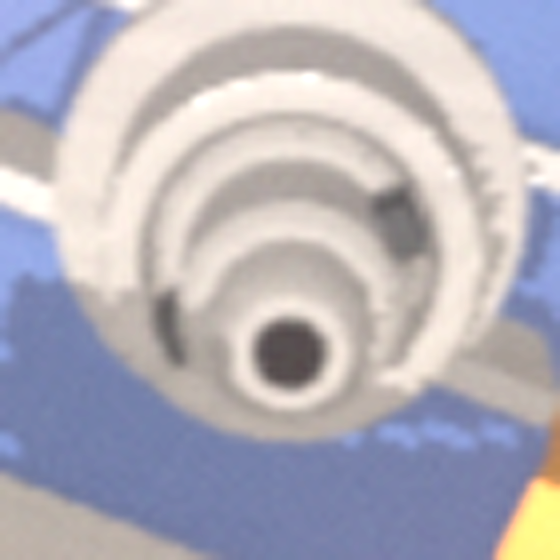

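The bush is home (concentric under the arbor steps). The key marks are at crop (400,222) and (168,328), an image angle of about 24°, so the keys lie near −46° in the world. On to the cutter.

```bash
python3 -m crank '[{"dx":0.007,"dy":-0.036,"dz":0,"twist":0,"grip":0.1},{"dx":0.014,"dy":-0.072,"dz":0,"twist":0,"grip":0.1},{"dx":0.021,"dy":-0.108,"dz":0,"twist":0,"grip":0.1},{"dx":0.028,"dy":-0.144,"dz":0,"twist":0,"grip":0.1},{"dx":0.035,"dy":-0.180,"dz":-0.01,"twist":0,"grip":0.1}]'
python3 -m crank '[{"dx":0.008,"dy":-0.036,"dz":-0.015,"twist":0,"grip":0.1},{"dx":0.016,"dy":-0.070,"dz":-0.035,"twist":0,"grip":0.1},{"dx":0.024,"dy":-0.098,"dz":-0.065,"twist":0,"grip":0.1},{"dx":0.024,"dy":-0.098,"dz":-0.085,"twist":0,"grip":0.1},{"dx":0.024,"dy":-0.098,"dz":-0.085,"twist":0,"grip":0.1}]'
python3 -m crank '[{"dx":0,"dy":0,"dz":0,"twist":0,"grip":0.1},{"dx":0,"dy":0,"dz":0,"twist":0,"grip":0.1},{"dx":0,"dy":0,"dz":0,"twist":0,"grip":0.1},{"dx":0,"dy":0,"dz":0,"twist":0,"grip":0.1},{"dx":0,"dy":0,"dz":0,"twist":0,"grip":0.1}]'
python3 - <<'E'
from h import *
st=arm.get_state(); f=arm.grab_frame("wrist")[:,:,::-1].copy(); cv2.imwrite("pics/w_cut.png",f); c,T=cam("wrist",st); print(st["eef_pos"],st["ee_rot"])
u,v=np.round(proj(c,T,[.611,-.128,.018])).astype(int); print(u,v)
cv2.imwrite("pics/crop3.png",cv2.resize(f[v-60:v+60,u-60:u+60],(600,600),interpolation=cv2.INTER_CUBIC))
E
```

```text
t: 10.5
eef_pos: [0.5875, -0.0312, 0.1915]
ee_rot: [-3.141, 0.002, -2.815]
force: [1.8, 0.5, 0.9]
width: 0.0481
gripper_force: 0.0
t: 10.92
eef_pos: [0.6071, -0.1294, 0.0996]
ee_rot: [3.138, -0.009, -2.82]
force: [-1.5, -0.1, -0.5]
width: 0.048
gripper_force: 0.0
t: 11.33
eef_pos: [0.6114, -0.1269, 0.1069]
ee_rot: [-3.141, 0.002, -2.815]
force: [0.4, -0.4, 0.5]
width: 0.0481
gripper_force: 0.0
[ 0.61139247 -0.12685147  0.10693406] [-3.14103056e+00  2.23670773e-03 -2.81453412e+00]
316 241
```

View pics/crop3.png

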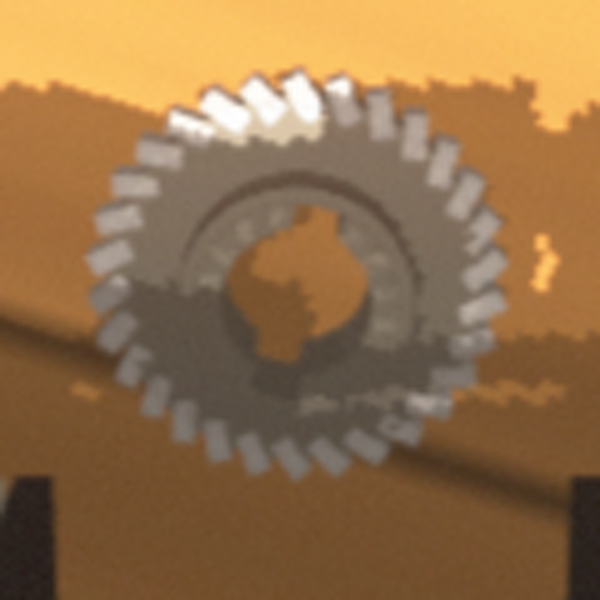

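Cutter bore centre at crop (298,299); the keyways at (318,213) and (277,382) give a keyway direction of ≈5.5° in the world. So about −51.5° of turn is needed to meet the keys.

```bash
python3 -m crank '[{"dx":-0.0004,"dy":-0.0012,"dz":-0.02,"twist":0,"grip":0.1},{"dx":-0.0004,"dy":-0.0012,"dz":-0.045,"twist":0,"grip":0.1},{"dx":-0.0004,"dy":-0.0012,"dz":-0.070,"twist":0,"grip":0.1},{"dx":-0.0004,"dy":-0.0012,"dz":-0.078,"twist":0,"grip":0.1},{"dx":-0.0004,"dy":-0.0012,"dz":-0.080,"twist":0,"grip":0.1}]'
python3 -m crank '[{"dx":0,"dy":0,"dz":0,"twist":0,"grip":0.1},{"dx":0,"dy":0,"dz":-0.006,"twist":0,"grip":0.1},{"dx":0,"dy":0,"dz":-0.012,"twist":0,"grip":0.1},{"dx":0,"dy":0,"dz":-0.0165,"twist":0,"grip":0.1},{"dx":0,"dy":0,"dz":-0.0165,"twist":0,"grip":0.1}]'
```

```text
t: 11.8
eef_pos: [0.6091, -0.1287, 0.0239]
ee_rot: [3.141, -0.003, -2.816]
force: [-0.2, 0.8, 0.2]
width: 0.0481
gripper_force: 0.0
t: 12.22
eef_pos: [0.6099, -0.1289, 0.0084]
ee_rot: [3.141, -0.001, -2.816]
force: [-0.6, 0.6, -0.4]
width: 0.0484
gripper_force: 0.0
```

```bash
python3 -m crank '[{"dx":0.001,"dy":0.0008,"dz":0.0003,"twist":0,"grip":0.1},{"dx":0.001,"dy":0.0008,"dz":0.0003,"twist":0,"grip":-0.4},{"dx":0.001,"dy":0.0008,"dz":0.0003,"twist":0,"grip":-0.4},{"dx":0.001,"dy":0.0008,"dz":0.0003,"twist":0,"grip":-0.4},{"dx":0.001,"dy":0.0008,"dz":0.0003,"twist":0,"grip":-0.4}]' 25
python3 -m crank '[{"dx":0,"dy":0,"dz":0,"twist":0,"grip":-0.4},{"dx":0,"dy":0,"dz":0.01,"twist":0,"grip":-0.4},{"dx":0,"dy":0,"dz":0.03,"twist":0,"grip":-0.4},{"dx":0,"dy":0,"dz":0.06,"twist":0,"grip":-0.4},{"dx":0,"dy":0,"dz":0.09,"twist":0,"grip":-0.4}]'
```

```text
t: 12.63
eef_pos: [0.6116, -0.1281, 0.0096]
ee_rot: [-3.141, 0.001, -2.816]
force: [-0.0, -0.1, 1.0]
width: 0.033
gripper_force: 25.0
t: 13.05
eef_pos: [0.6101, -0.1281, 0.0997]
ee_rot: [3.141, -0.003, -2.816]
force: [1.6, 1.1, -1.8]
width: 0.0334
gripper_force: 25.0
```

```bash
python3 -m crank '[{"dx":-0.005,"dy":0.015,"dz":0.035,"twist":-6,"grip":-0.4},{"dx":-0.011,"dy":0.045,"dz":0.06,"twist":-12,"grip":-0.4},{"dx":-0.018,"dy":0.080,"dz":0.07,"twist":-18,"grip":-0.4},{"dx":-0.025,"dy":0.115,"dz":0.07,"twist":-24,"grip":-0.4},{"dx":-0.032,"dy":0.150,"dz":0.07,"twist":-30,"grip":-0.4}]'
python3 -m crank '[{"dx":-0.007,"dy":0.035,"dz":0,"twist":-6,"grip":-0.4},{"dx":-0.014,"dy":0.070,"dz":0,"twist":-12,"grip":-0.4},{"dx":-0.021,"dy":0.100,"dz":0,"twist":-18,"grip":-0.4},{"dx":-0.027,"dy":0.128,"dz":0,"twist":-21.5,"grip":-0.4},{"dx":-0.027,"dy":0.128,"dz":0,"twist":-21.5,"grip":-0.4}]'
python3 -m crank '[{"dx":0,"dy":0,"dz":0,"twist":0,"grip":-0.4},{"dx":0,"dy":0,"dz":0,"twist":0,"grip":-0.4},{"dx":0,"dy":0,"dz":0,"twist":0,"grip":-0.4},{"dx":0,"dy":0,"dz":0,"twist":0,"grip":-0.4},{"dx":0,"dy":0,"dz":0,"twist":0,"grip":-0.4}]'
```

```text
t: 13.47
eef_pos: [0.5789, 0.0232, 0.171]
ee_rot: [3.14, 0.002, 2.938]
force: [-0.3, 0.9, -2.2]
width: 0.033
gripper_force: 25.0
t: 13.88
eef_pos: [0.5513, 0.1539, 0.1698]
ee_rot: [3.14, -0.0, 2.568]
force: [-0.2, -1.5, -2.0]
width: 0.0329
gripper_force: 25.0
t: 14.3
eef_pos: [0.5524, 0.149, 0.1693]
ee_rot: [-3.141, -0.0, 2.567]
force: [0.6, -0.2, -2.3]
width: 0.0335
gripper_force: 25.0
```

```bash
python3 -m crank '[{"dx":-0.0004,"dy":0.001,"dz":-0.01,"twist":0,"grip":-0.4},{"dx":-0.0004,"dy":0.001,"dz":-0.02,"twist":0,"grip":-0.4},{"dx":-0.0004,"dy":0.001,"dz":-0.03,"twist":0,"grip":-0.4},{"dx":-0.0004,"dy":0.001,"dz":-0.036,"twist":0,"grip":-0.4},{"dx":-0.0004,"dy":0.001,"dz":-0.036,"twist":0,"grip":-0.4}]'
python3 -m crank '[{"dx":0,"dy":0,"dz":-0.001,"twist":0,"grip":-0.4},{"dx":0,"dy":0,"dz":-0.002,"twist":0,"grip":-0.4},{"dx":0,"dy":0,"dz":-0.003,"twist":0,"grip":-0.4},{"dx":0,"dy":0,"dz":-0.004,"twist":0,"grip":-0.4},{"dx":0,"dy":0,"dz":-0.004,"twist":0,"grip":-0.4}]'
python3 -m crank '[{"dx":0,"dy":0,"dz":-0.001,"twist":0,"grip":-0.4},{"dx":0,"dy":0,"dz":-0.002,"twist":0,"grip":-0.4},{"dx":0,"dy":0,"dz":-0.003,"twist":0,"grip":-0.4},{"dx":0,"dy":0,"dz":-0.004,"twist":0,"grip":-0.4},{"dx":0,"dy":0,"dz":-0.004,"twist":0,"grip":-0.4}]'
```

```text
t: 14.72
eef_pos: [0.5507, 0.1502, 0.1308]
ee_rot: [-3.138, -0.002, 2.568]
force: [-1.0, 0.1, -2.3]
width: 0.0331
gripper_force: 25.0
t: 15.13
eef_pos: [0.5519, 0.151, 0.1293]
ee_rot: [3.141, 0.0, 2.569]
force: [-0.1, 0.5, -3.2]
width: 0.0329
gripper_force: 25.0
t: 15.55
eef_pos: [0.5518, 0.1508, 0.125]
ee_rot: [-3.141, -0.0, 2.569]
force: [0.8, -0.4, -2.5]
width: 0.033
gripper_force: 25.0
```

```bash
python3 -m crank '[{"dx":0,"dy":-0.0003,"dz":-0.001,"twist":0,"grip":-0.4},{"dx":0,"dy":-0.0003,"dz":-0.002,"twist":0,"grip":-0.4},{"dx":0,"dy":-0.0003,"dz":-0.003,"twist":0,"grip":-0.4},{"dx":0,"dy":-0.0003,"dz":-0.0035,"twist":0,"grip":-0.4},{"dx":0,"dy":-0.0003,"dz":-0.004,"twist":0,"grip":-0.4}]'
python3 -m crank '[{"dx":0,"dy":0,"dz":-0.0004,"twist":0,"grip":-0.4},{"dx":0,"dy":0,"dz":-0.0008,"twist":0,"grip":-0.4},{"dx":0,"dy":0,"dz":-0.0012,"twist":0,"grip":-0.4},{"dx":0,"dy":0,"dz":-0.0015,"twist":0,"grip":-0.4},{"dx":0,"dy":0,"dz":-0.0015,"twist":0,"grip":-0.4}]'
```

```text
t: 15.97
eef_pos: [0.5519, 0.1506, 0.1212]
ee_rot: [-3.141, -0.0, 2.569]
force: [0.8, -0.0, -3.4]
width: 0.0331
gripper_force: 25.0
t: 16.38
eef_pos: [0.5519, 0.1506, 0.1197]
ee_rot: [-3.142, -0.0, 2.569]
force: [0.3, -0.3, -1.7]
width: 0.0327
gripper_force: 25.0
```

```bash
python3 -m crank '[{"dx":0,"dy":0,"dz":-0.0004,"twist":0,"grip":-0.4},{"dx":0,"dy":0,"dz":-0.0008,"twist":0,"grip":-0.4},{"dx":0,"dy":0,"dz":-0.0012,"twist":0,"grip":-0.4},{"dx":0,"dy":0,"dz":-0.0015,"twist":0,"grip":-0.4},{"dx":0,"dy":0,"dz":-0.0015,"twist":0,"grip":-0.4}]'
```

```text
t: 16.8
eef_pos: [0.5519, 0.1506, 0.1182]
ee_rot: [-3.142, -0.0, 2.568]
force: [1.1, 0.2, -2.4]
width: 0.0333
gripper_force: 25.0
```

Already below key level without contact: the keyways have found the keys.

```bash
python3 -m crank '[{"dx":0,"dy":0,"dz":-0.0006,"twist":0,"grip":-0.4},{"dx":0,"dy":0,"dz":-0.0012,"twist":0,"grip":-0.4},{"dx":0,"dy":0,"dz":-0.0018,"twist":0,"grip":-0.4},{"dx":0,"dy":0,"dz":-0.0024,"twist":0,"grip":-0.4},{"dx":0,"dy":0,"dz":-0.003,"twist":0,"grip":-0.4}]'
python3 -m crank '[{"dx":0,"dy":0,"dz":-0.0003,"twist":0,"grip":-0.4},{"dx":0,"dy":0,"dz":-0.0006,"twist":0,"grip":-0.4},{"dx":0,"dy":0,"dz":-0.0009,"twist":0,"grip":-0.4},{"dx":0,"dy":0,"dz":-0.0012,"twist":0,"grip":-0.4},{"dx":0,"dy":0,"dz":-0.0012,"twist":0,"grip":-0.4}]'
```

```text
t: 17.22
eef_pos: [0.5519, 0.1506, 0.1152]
ee_rot: [3.142, -0.0, 2.569]
force: [-0.6, -0.0, -1.9]
width: 0.033
gripper_force: 25.0
t: 17.63
eef_pos: [0.5519, 0.1506, 0.114]
ee_rot: [3.142, 0.0, 2.569]
force: [0.4, 0.5, -2.4]
width: 0.0328
gripper_force: 25.0
```

```bash
python3 -m crank '[{"dx":0,"dy":0,"dz":-0.0003,"twist":0,"grip":-0.4},{"dx":0,"dy":0,"dz":-0.0006,"twist":0,"grip":-0.4},{"dx":0,"dy":0,"dz":-0.0008,"twist":0,"grip":-0.4},{"dx":0,"dy":0,"dz":-0.001,"twist":0,"grip":-0.4},{"dx":0,"dy":0,"dz":-0.001,"twist":0,"grip":-0.4}]'
```

```text
t: 18.05
eef_pos: [0.552, 0.1506, 0.1135]
ee_rot: [3.141, 0.0, 2.569]
force: [-2.5, -0.6, 3.7]
width: 0.0331
gripper_force: 25.0
```

```bash
python3 -m crank '[{"dx":0,"dy":0,"dz":0.0005,"twist":0,"grip":0.1},{"dx":0,"dy":0,"dz":0.0005,"twist":0,"grip":0.1},{"dx":0,"dy":0,"dz":0.0005,"twist":0,"grip":0.1},{"dx":0,"dy":0,"dz":0.0005,"twist":0,"grip":0.1},{"dx":0,"dy":0,"dz":0.005,"twist":0,"grip":0.1}]'
python3 -m crank '[{"dx":0,"dy":0,"dz":0.02,"twist":0,"grip":0.1},{"dx":0,"dy":0,"dz":0.05,"twist":0,"grip":0.1},{"dx":0,"dy":0,"dz":0.085,"twist":0,"grip":0.1},{"dx":0,"dy":0,"dz":0.085,"twist":0,"grip":0.1},{"dx":0,"dy":0,"dz":0.085,"twist":0,"grip":0.1}]'
python3 - <<'E'
from h import *
st=arm.get_state(); f=arm.grab_frame("wrist")[:,:,::-1].copy(); cv2.imwrite("pics/w_st.png",f); c,T=cam("wrist",st); print(st["eef_pos"])
u,v=np.round(proj(c,T,[.5518,.1504,.122])).astype(int); print(proj(c,T,[.5518,.1504,.122]),proj(c,T,[.5518,.1504,.131]))
cv2.imwrite("pics/crop4.png",cv2.resize(f[v-60:v+60,u-60:u+60],(600,600),interpolation=cv2.INTER_CUBIC))
E
```

```text
t: 18.47
eef_pos: [0.5514, 0.1504, 0.1173]
ee_rot: [-3.14, -0.001, 2.568]
force: [0.2, -0.1, -0.2]
width: 0.0479
gripper_force: 0.0
t: 18.88
eef_pos: [0.5532, 0.1513, 0.2058]
ee_rot: [3.137, 0.002, 2.569]
force: [-0.2, -0.1, -0.4]
width: 0.0485
gripper_force: 0.0
[0.55317691 0.15131879 0.20579306]
[315.07979503 243.58139851] [315.04826201 247.50680119]
```

View pics/crop4.png

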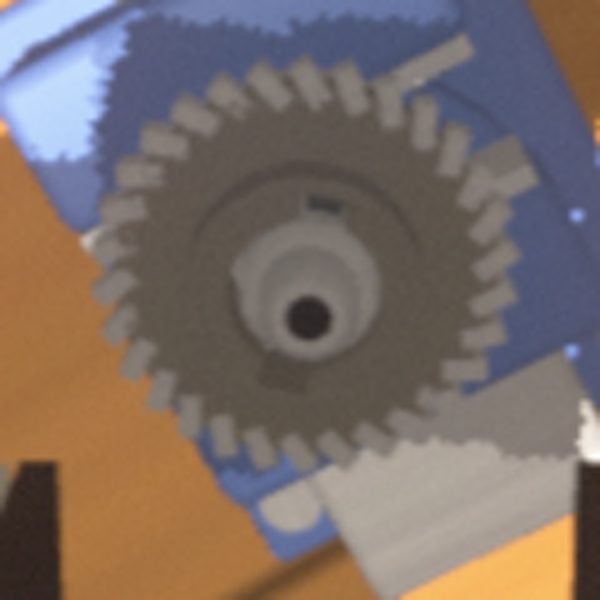

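The cutter sits flat on the arbor, with its keyways at (325,205) and (285,370) over the keys and the arbor tip at (310,318). Now the collar.

```bash
python3 -m crank '[{"dx":0.001,"dy":-0.038,"dz":0,"twist":0,"grip":0.1},{"dx":0.003,"dy":-0.076,"dz":0,"twist":0,"grip":0.1},{"dx":0.004,"dy":-0.114,"dz":0,"twist":0,"grip":0.1},{"dx":0.006,"dy":-0.152,"dz":0,"twist":0,"grip":0.1},{"dx":0.007,"dy":-0.190,"dz":0,"twist":0,"grip":0.1}]'
python3 -m crank '[{"dx":0.001,"dy":-0.037,"dz":-0.01,"twist":0,"grip":0.1},{"dx":0.003,"dy":-0.074,"dz":-0.025,"twist":0,"grip":0.1},{"dx":0.004,"dy":-0.110,"dz":-0.04,"twist":0,"grip":0.1},{"dx":0.006,"dy":-0.145,"dz":-0.06,"twist":0,"grip":0.1},{"dx":0.007,"dy":-0.175,"dz":-0.08,"twist":0,"grip":0.1}]'
python3 -m crank '[{"dx":0,"dy":-0.010,"dz":-0.012,"twist":0,"grip":0.1},{"dx":0,"dy":-0.010,"dz":-0.012,"twist":0,"grip":0.1},{"dx":0,"dy":-0.010,"dz":-0.012,"twist":0,"grip":0.1},{"dx":0,"dy":-0.010,"dz":-0.012,"twist":0,"grip":0.1},{"dx":0,"dy":-0.010,"dz":-0.012,"twist":0,"grip":0.1}]'
python3 - <<'E'
from ring import *
st=arm.get_state(); f=arm.grab_frame("wrist")[:,:,::-1].copy(); cv2.imwrite("pics/w_col.png",f); c,T=cam("wrist",st); print(st["eef_pos"])
for z in(.005,.018):
  for o in ring(f,c,T,(.566,-.225),z,55): print(z,o)
u,v=np.round(proj(c,T,[.566,-.225,.018])).astype(int); print(u,v)
cv2.imwrite("pics/crop5.png",cv2.resize(f[v-60:v+60,u-60:u+60],(480,480),interpolation=cv2.INTER_CUBIC))
E
```

```text
t: 19.35
eef_pos: [0.5581, -0.041, 0.2019]
ee_rot: [-3.14, -0.001, 2.569]
force: [1.3, 0.3, 0.2]
width: 0.0482
gripper_force: 0.0
t: 19.77
eef_pos: [0.5652, -0.2165, 0.1213]
ee_rot: [-3.141, -0.001, 2.568]
force: [0.3, 0.6, 0.2]
width: 0.0481
gripper_force: 0.0
t: 20.18
eef_pos: [0.5665, -0.2234, 0.1119]
ee_rot: [3.141, 0.001, 2.57]
force: [0.1, -0.1, -0.6]
width: 0.048
gripper_force: 0.0
[ 0.56654368 -0.22343403  0.1118995 ]
0.005 (array([314. , 234.5]), array([54.6, 55.7]), array([ 0.5642, -0.2253,  0.005 ]))
0.005 (array([313.9, 237.2]), array([15.5, 21.7]), array([ 0.566 , -0.2266,  0.005 ]))
0.018 (array([314. , 234.5]), array([54.6, 55.7]), array([ 0.5613, -0.2233,  0.018 ]))
0.018 (array([313.9, 237.2]), array([15.5, 21.7]), array([ 0.563 , -0.2245,  0.018 ]))
316 241
```

View pics/crop5.png

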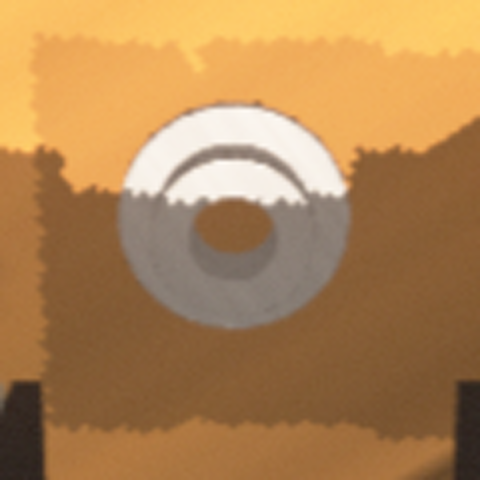

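The collar's bore centre is at crop (233,238), about 1 mm from the prediction. Descending to grip its boss.

```bash
python3 -m crank '[{"dx":-0.0013,"dy":-0.0024,"dz":-0.02,"twist":0,"grip":0.1},{"dx":-0.0013,"dy":-0.0024,"dz":-0.045,"twist":0,"grip":0.1},{"dx":-0.0013,"dy":-0.0024,"dz":-0.070,"twist":0,"grip":0.1},{"dx":-0.0013,"dy":-0.0024,"dz":-0.083,"twist":0,"grip":0.1},{"dx":-0.0013,"dy":-0.0024,"dz":-0.083,"twist":0,"grip":0.1}]'
python3 -m crank '[{"dx":0,"dy":0,"dz":0,"twist":0,"grip":0.1},{"dx":0,"dy":0,"dz":-0.006,"twist":0,"grip":0.1},{"dx":0,"dy":0,"dz":-0.012,"twist":0,"grip":0.1},{"dx":0,"dy":0,"dz":-0.018,"twist":0,"grip":0.1},{"dx":0,"dy":0,"dz":-0.020,"twist":0,"grip":0.1}]'
python3 -m crank '[{"dx":0,"dy":0,"dz":-0.0005,"twist":0,"grip":0.1},{"dx":0,"dy":0,"dz":-0.0005,"twist":0,"grip":0.1},{"dx":0,"dy":0,"dz":-0.0005,"twist":0,"grip":-0.5},{"dx":0,"dy":0,"dz":-0.0005,"twist":0,"grip":-0.5},{"dx":0,"dy":0,"dz":-0.0005,"twist":0,"grip":-0.5}]'
```

```text
t: 20.65
eef_pos: [0.5631, -0.2255, 0.0258]
ee_rot: [-3.14, -0.004, 2.569]
force: [-0.2, 0.3, -0.4]
width: 0.048
gripper_force: 0.0
t: 21.07
eef_pos: [0.5644, -0.2267, 0.0076]
ee_rot: [3.142, -0.0, 2.568]
force: [0.3, 0.3, -0.0]
width: 0.0482
gripper_force: 0.0
t: 21.48
eef_pos: [0.5648, -0.2269, 0.0078]
ee_rot: [3.141, 0.0, 2.569]
force: [-0.5, 0.4, -0.4]
width: 0.0335
gripper_force: 0.0
```

```bash
python3 -m crank '[{"dx":0,"dy":0,"dz":0,"twist":0,"grip":-0.5},{"dx":0,"dy":0,"dz":0,"twist":0,"grip":-0.5},{"dx":0,"dy":0,"dz":0,"twist":0,"grip":-0.5},{"dx":0,"dy":0,"dz":0.01,"twist":0,"grip":-0.5},{"dx":0,"dy":0,"dz":0.03,"twist":0,"grip":-0.5}]'
python3 -m crank '[{"dx":0,"dy":0,"dz":0.03,"twist":0,"grip":-0.5},{"dx":0,"dy":0,"dz":0.07,"twist":0,"grip":-0.5},{"dx":0,"dy":0.01,"dz":0.11,"twist":0,"grip":-0.5},{"dx":-0.001,"dy":0.04,"dz":0.135,"twist":0,"grip":-0.5},{"dx":-0.003,"dy":0.075,"dz":0.145,"twist":0,"grip":-0.5}]'
python3 -m crank '[{"dx":-0.001,"dy":0.037,"dz":0,"twist":0,"grip":-0.5},{"dx":-0.003,"dy":0.074,"dz":0,"twist":0,"grip":-0.5},{"dx":-0.004,"dy":0.111,"dz":0,"twist":0,"grip":-0.5},{"dx":-0.005,"dy":0.148,"dz":0,"twist":0,"grip":-0.5},{"dx":-0.006,"dy":0.185,"dz":0,"twist":0,"grip":-0.5}]'
python3 -m crank '[{"dx":-0.001,"dy":0.035,"dz":0,"twist":0,"grip":-0.5},{"dx":-0.003,"dy":0.070,"dz":0,"twist":0,"grip":-0.5},{"dx":-0.004,"dy":0.105,"dz":0,"twist":0,"grip":-0.5},{"dx":-0.004,"dy":0.116,"dz":0,"twist":0,"grip":-0.5},{"dx":-0.004,"dy":0.116,"dz":0,"twist":0,"grip":-0.5}]'
```

```text
t: 21.9
eef_pos: [0.5626, -0.2265, 0.0359]
ee_rot: [-3.14, -0.005, 2.568]
force: [-0.2, 0.4, -0.7]
width: 0.0292
gripper_force: 25.0
t: 22.32
eef_pos: [0.5635, -0.1525, 0.188]
ee_rot: [3.139, 0.006, 2.566]
force: [1.6, 0.8, -0.7]
width: 0.0293
gripper_force: 25.0
t: 22.73
eef_pos: [0.555, 0.0348, 0.1835]
ee_rot: [3.141, 0.0, 2.568]
force: [0.4, 0.3, -1.6]
width: 0.0292
gripper_force: 25.0
t: 23.15
eef_pos: [0.5514, 0.1518, 0.183]
ee_rot: [3.141, 0.0, 2.572]
force: [0.5, 0.1, -1.1]
width: 0.0288
gripper_force: 25.0
```

```bash
python3 -m crank '[{"dx":0,"dy":0,"dz":-0.008,"twist":0,"grip":-0.5},{"dx":0,"dy":0,"dz":-0.018,"twist":0,"grip":-0.5},{"dx":0,"dy":0,"dz":-0.028,"twist":0,"grip":-0.5},{"dx":0,"dy":0,"dz":-0.035,"twist":0,"grip":-0.5},{"dx":0,"dy":0,"dz":-0.037,"twist":0,"grip":-0.5}]'
python3 -m crank '[{"dx":0,"dy":0,"dz":0,"twist":0,"grip":-0.5},{"dx":0,"dy":0,"dz":0,"twist":0,"grip":-0.5},{"dx":0,"dy":0,"dz":0,"twist":0,"grip":-0.5},{"dx":0,"dy":0,"dz":0,"twist":0,"grip":-0.5},{"dx":0,"dy":0,"dz":0,"twist":0,"grip":-0.5}]'
```

```text
t: 23.57
eef_pos: [0.5507, 0.1477, 0.1434]
ee_rot: [-3.139, -0.002, 2.567]
force: [0.3, 0.5, -1.9]
width: 0.0292
gripper_force: 25.0
t: 23.98
eef_pos: [0.5518, 0.1493, 0.146]
ee_rot: [3.141, 0.0, 2.569]
force: [0.0, 0.3, -0.1]
width: 0.0292
gripper_force: 25.0
```

```bash
python3 -m crank '[{"dx":0,"dy":0.0011,"dz":0,"twist":0,"grip":-0.5},{"dx":0,"dy":0.0011,"dz":-0.001,"twist":0,"grip":-0.5},{"dx":0,"dy":0.0011,"dz":-0.003,"twist":0,"grip":-0.5},{"dx":0,"dy":0.0011,"dz":-0.005,"twist":0,"grip":-0.5},{"dx":0,"dy":0.0011,"dz":-0.006,"twist":0,"grip":-0.5}]'
python3 -m crank '[{"dx":0,"dy":0,"dz":-0.0005,"twist":0,"grip":-0.5},{"dx":0,"dy":0,"dz":-0.001,"twist":0,"grip":-0.5},{"dx":0,"dy":0,"dz":-0.0015,"twist":0,"grip":-0.5},{"dx":0,"dy":0,"dz":-0.002,"twist":0,"grip":-0.5},{"dx":0,"dy":0,"dz":-0.0025,"twist":0,"grip":-0.5}]'
```

```text
t: 24.4
eef_pos: [0.5514, 0.1503, 0.1391]
ee_rot: [-3.141, -0.0, 2.569]
force: [-0.1, -0.2, -1.0]
width: 0.0291
gripper_force: 25.0
t: 24.82
eef_pos: [0.5516, 0.1503, 0.1371]
ee_rot: [3.142, 0.0, 2.568]
force: [0.7, -0.5, -1.3]
width: 0.0293
gripper_force: 25.0
```

```bash
python3 -m crank '[{"dx":0,"dy":0,"dz":-0.0008,"twist":0,"grip":-0.5},{"dx":0,"dy":0,"dz":-0.0016,"twist":0,"grip":-0.5},{"dx":0,"dy":0,"dz":-0.0024,"twist":0,"grip":-0.5},{"dx":0,"dy":0,"dz":-0.0032,"twist":0,"grip":-0.5},{"dx":0,"dy":0,"dz":-0.004,"twist":0,"grip":-0.5}]'
python3 -m crank '[{"dx":0,"dy":0,"dz":-0.0005,"twist":0,"grip":-0.5},{"dx":0,"dy":0,"dz":-0.001,"twist":0,"grip":-0.5},{"dx":0,"dy":0,"dz":-0.0015,"twist":0,"grip":-0.5},{"dx":0,"dy":0,"dz":-0.002,"twist":0,"grip":-0.5},{"dx":0,"dy":0,"dz":-0.002,"twist":0,"grip":-0.5}]'
```

```text
t: 25.23
eef_pos: [0.5516, 0.1503, 0.133]
ee_rot: [3.142, 0.0, 2.569]
force: [-0.3, -0.3, -1.2]
width: 0.0294
gripper_force: 25.0
t: 25.65
eef_pos: [0.5516, 0.1503, 0.131]
ee_rot: [-3.142, 0.0, 2.569]
force: [-0.0, -0.0, -1.4]
width: 0.0291
gripper_force: 25.0
```

```bash
python3 -m crank '[{"dx":0,"dy":0,"dz":-0.0003,"twist":0,"grip":-0.5},{"dx":0,"dy":0,"dz":-0.0006,"twist":0,"grip":-0.5},{"dx":0,"dy":0,"dz":-0.0009,"twist":0,"grip":-0.5},{"dx":0,"dy":0,"dz":-0.0012,"twist":0,"grip":-0.5},{"dx":0,"dy":0,"dz":-0.0012,"twist":0,"grip":-0.5}]'
python3 -m crank '[{"dx":0,"dy":0,"dz":-0.0002,"twist":0,"grip":-0.5},{"dx":0,"dy":0,"dz":-0.0004,"twist":0,"grip":-0.5},{"dx":0,"dy":0,"dz":-0.0004,"twist":0,"grip":-0.5},{"dx":0,"dy":0,"dz":-0.0004,"twist":0,"grip":-0.5},{"dx":0,"dy":0,"dz":-0.0004,"twist":0,"grip":-0.5}]'
```

```text
t: 26.07
eef_pos: [0.5516, 0.1503, 0.1298]
ee_rot: [3.142, 0.0, 2.569]
force: [0.5, 0.2, -1.3]
width: 0.0289
gripper_force: 25.0
t: 26.48
eef_pos: [0.5517, 0.1503, 0.1297]
ee_rot: [3.141, 0.0, 2.569]
force: [-0.5, -0.3, 2.3]
width: 0.0291
gripper_force: 25.0
```

Light contact at the expected height. Releasing, lifting and checking.

```bash
python3 -m crank '[{"dx":0,"dy":0,"dz":0.0003,"twist":0,"grip":0.1},{"dx":0,"dy":0,"dz":0.0003,"twist":0,"grip":0.1},{"dx":0,"dy":0,"dz":0.0003,"twist":0,"grip":0.1},{"dx":0,"dy":0,"dz":0.0003,"twist":0,"grip":0.1},{"dx":0,"dy":0,"dz":0.005,"twist":0,"grip":0.1}]'
python3 -m crank '[{"dx":0,"dy":0,"dz":0.02,"twist":0,"grip":0.1},{"dx":0,"dy":0,"dz":0.05,"twist":0,"grip":0.1},{"dx":0,"dy":0,"dz":0.08,"twist":0,"grip":0.1},{"dx":0,"dy":0,"dz":0.08,"twist":0,"grip":0.1},{"dx":0,"dy":0,"dz":0.08,"twist":0,"grip":0.1}]'
python3 - <<'E'
from h import *
st=arm.get_state(); f=arm.grab_frame("wrist")[:,:,::-1].copy(); g=arm.grab_frame("scene")[:,:,::-1].copy(); print(st["eef_pos"])
c,T=cam("wrist",st); u,v=np.round(proj(c,T,[.5518,.1504,.13])).astype(int)
a=cv2.resize(f[v-60:v+60,u-60:u+60],(400,400),interpolation=cv2.INTER_CUBIC)
c,T=cam("scene"); u,v=np.round(proj(c,T,[.5518,.1504,.11])).astype(int)
b=cv2.resize(g[v-40:v+40,u-40:u+40],(400,400),interpolation=cv2.INTER_CUBIC)
cv2.imwrite("pics/final.png",np.hstack([a,b]))
E
```

```text
t: 26.9
eef_pos: [0.551, 0.15, 0.1337]
ee_rot: [-3.14, -0.001, 2.568]
force: [-0.2, 0.0, 0.1]
width: 0.0477
gripper_force: 0.0
t: 27.32
eef_pos: [0.5526, 0.1509, 0.2168]
ee_rot: [3.138, 0.002, 2.569]
force: [-0.5, 0.2, -1.0]
width: 0.0478
gripper_force: 0.0
[0.5526127  0.15088003 0.21680648]
```

View pics/final.png

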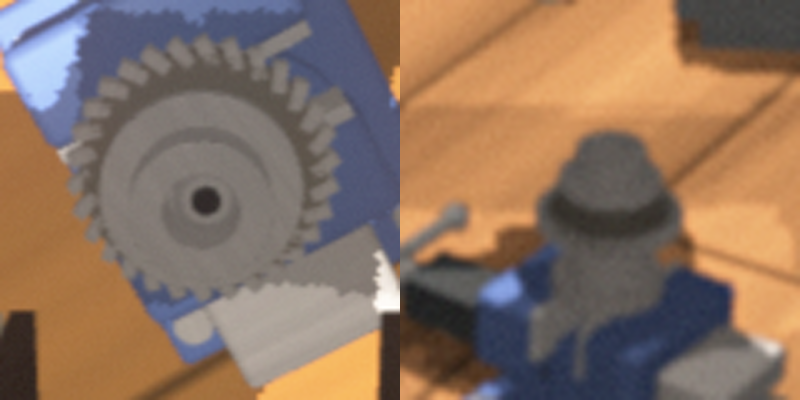

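The stack is upright and concentric: the collar is flat on the cutter's hub, with the arbor tip at (206,200) in the collar bore, and the gripper is clear.

```bash
python3 -c "
from station import arm
print(arm.job_done())"
```

```text
the job is handed in; nothing more can be done
None
```

I put the bush, cutter and collar on the arbor in that order. Each seated lightly (about 12 N at most) and looked flat in the pictures; I then let go, moved the gripper clear and handed the job in at about 27 s, with no verdict shown.

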